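# Clear the archive's packing mat and turn the drying jar right way up

## Robot

A 6-joint arm with a two-finger parallel gripper is mounted at the origin on the work surface. World frame = base frame: x ahead of the robot, y to its left, z up, the work surface at z = 0. Lengths are in m, angles in rad, forces in N, time in s.
With the tool pointing down it reaches from about 0.375 to 0.9 m from the base axis. Payload 3.1 kg.
Tool frame: the origin (TCP) lies midway between the tips of the shut fingers; the grasp point (between the pads) lies 19 mm behind it; x points along the fingers, z is the direction in which the jaws open and shut, and the axes are right-handed (so a half turn about x gives the same grasp; the last joint's range is limited). The gripper opens to 87 mm and grips with 3 to 60 N. Pads are 19 mm wide; open, the fingers measure 117 mm over their backs; the gripper's body (75 mm by 190 mm) begins 51 mm behind the grasp point.
Start: joints at [1.048, 0.527, 1.433, -0, 1.181, -0.178], TCP at [0.211, 0.588, 0.223] pointing down, gripper open.
Joint ranges: [-3.08, 3.08], [-0.75, 2.2], [0.22, 2.44], [-1.43, 4.57], [0, 2.65], [-2.85, 2.85]. Speed limits (rad/s): [2.79, 2.79, 3.14, 3.14, 3.14, 3.14].

## Interface

Orientations are given as a unit quaternion [x, y, z, w].
In Python, from rig import robot, optics, workorder gives the robot as it stands.
- The arm moves only by the tool arm_command, never from a script. Its argument "plan" is a list of rows, each a list of 7 numbers: the shift along the tool's x, y, z in cm, then the turn, a rotation vector about the tool's x, y, z in rad, then the finger opening in cm, from 0 to 8.7. In form: [[x, y, z, ax, ay, az, gripper], ...]. A call has 1 to 12 rows; each row shifts and turns the pose as measured when the row begins, along the tool's axes as they then stand; what a row does not reach is not made up. A row lasts 1/8 s, in which the tool goes at most 62.5 mm and 10.7 degrees, less where a joint would pass 70% of its speed; a pose out of reach is approached as far as the arm can. A call with a gripper value outside its range is refused whole. The fingers move at their own pace and stop on an object; "grip_force" is the grip in N (left out, the last holds). Time passes only in rows, so rows that do not move let the fingers close. It gives the time, the measured TCP pose, the force and the opening at its end, in the units of the state.
- robot.get_obs(): the state, without advancing time (a new reading comes with each control period).
- optics.camera(name): name is "scene" or "top" or "wrist"; returns (picture, depth): 480x640x3 uint8, blue, green, red; 480x640 float32, m along the optical axis (not along the pixel's ray), 0 where there is no reading.
- optics.camera_info(name): a dict with "mtx" (3x3 intrinsics, pixels), "k1" (the pictures are not rectified: a ray, as slopes to the right and down, at radius r is drawn at 1 + k1 r^2 times it, then the intrinsics apply), "position" and "rotation" of the camera in the world; the wrist camera has in their place "tool_from_camera" (4x4, takes a point from camera to tool coordinates, whose origin is the TCP and whose axes are the tool frame's). Camera axes: x right, y down, z forward; pixel columns grow to the right and rows downward; lengths in m; the calibration is good to about 2 mm. A picture is of the moment at which its call begins: read the wrist's pose just before it. camera_info takes no time and is no camera call.
- workorder.hand_in(): hands the job in, once; it reports no verdict.
The state is a dict: "time": time; "q": joint angles; "joint_velocities": joint speeds; "joint_torque": joint torques, N m; "position": TCP position; "tool_rot": TCP orientation; "ft_force": force on the tool from outside, world axes, zero at the start; "moment": the same for the moment, N m; "grip_width": finger opening in m.
Only numpy, scipy, OpenCV 4.12 (cv2) and the standard library are available. Lean on these libraries where they do the work, as an engineer would, in place of code of your own. Each camera call takes 0.05 s, during which the arm holds its last target. There are 200 camera calls.

## Task

First clear the dark packing mat: put its two pieces of packing debris (the wood offcut and the L-shaped white foam corner) into the grey open-topped waste bin. Then take the square jar that was left standing on its lid beside the mat, lay it gently on its side on the cleared mat, let go of it, and take it again another way to stand it right way up (lid on top) wholly on the mat. Never let the jar drop, get knocked or topple over, and leave the other things on the bench where they are.

Things in the scene. Friction and masses are not known exactly. Their poses are not given: they have to be found in the camera images.
- mat: dark rubber mat fixed to the bench, 260 (its x) x 320 (its y) x 3 mm thick; origin at the centre of its underside, on the bench; its top is 3 mm above the bench. The debris lies on it and the jar must end on it
- bin: grey open-topped plastic waste bin fixed on the bench, left or right of the mat: outside 260 (its x) x 200 (its y) x 120 mm high, walls and floor 4 mm; origin at the centre of its underside
- jar: the closed jar to turn over: square white body 50 x 50 x 68 mm, round black lid 45 mm across, 22 mm high; 90 mm in all, about 0.25 kg. Starts upside down on its lid on the bench, on the side of the mat away from the bin. Origin: centre of the lid's outer face; z runs from lid to base (up at the start), x and y square to the body's flat sides, which span z = 22 to 90 mm
- jar_lid (a point): centre of the outer face of that jar's lid
- jar_base (a point): centre of that jar's base (outer face), 90 mm from jar_lid
- batten: debris: pale wood offcut 140 (its x) x 36 (its y) x 30 mm high, lying on the mat; origin at the centre of its underside
- batten_mid (a point): middle of the wood offcut, 15 mm above its origin
- corner: debris: white foam corner block, L-shaped seen from above, 45 mm high, lying on the mat. Origin at the underside, at the centre of the L's 90 x 90 mm square outline. One leg runs along its x, 30 mm wide, at x = -45..45, y = -45..-15 mm; the other along its y, 30 mm wide, at x = -45..-15, y = -15..45 mm
- corner_mid (a point): centre of mass of the foam corner, at (-12, -12, 22.5) mm from its origin, on the inner bend of the L
- spare_jar: leave alone: a second jar of the same make and size, already right way up (lid on top), beyond the mat; origin at the centre of its base
- tape: leave alone: roll of brown tape lying flat, 100 mm across, 45 mm high; origin at the centre of its underside
- stapler: leave alone: black stapler 140 x 40 x 54 mm between robot and mat; origin at the centre of its underside, long along its y
- punch: leave alone: dark hole punch 110 x 60 x 50 mm between robot and mat; origin at the centre of its underside, long along its y
- bookend: leave alone: white steel L-shaped shelf divider, foot 75 x 130 mm, upright plate 130 mm high, beyond the mat; origin at the centre of its foot's underside
- weight: leave alone: steel paperweight, 60 mm across, 60 mm high, beyond the mat; origin at the centre of its underside

How it is judged:
By the outcome, as a careful person would: the job done as asked, in the order asked, and still so for the second after the job is handed in, with the robot touching nothing.
It also fails if it takes over 72 s, if anything falls off the work surface, if the arm or the gripper's body presses on something with over 40 N, if the wrist force passes 120 N, or if a joint passes its speed limit or range.

## Working session

There is one attempt and no reset: what is moved stays moved. The work goes in short steps, Python scripts to look and compute and a tool call to move; the robot and the scene stay as the last step left them, time stands still between calls to the robot, and variables do not carry over. Pictures are saved under pics/ and viewed, about 8 in all and at most 12, crops included, and the job is handed in when it is done.

Besides the shell and the picture viewer there is one more tool, called as name([rows], argument=value, ...), one row to a line, values as JSON. arm_command: Moves the arm, as the interface text tells. Its arguments: {"type":"object","properties":{"plan":{"type":"array"},"grip_force":{"type":"number"}},"required":["plan"]}

```bash
ls; mkdir -p pics
cat > h.py <<'E'
import numpy as np, cv2
from scipy.spatial.transform import Rotation as R
from rig import robot, optics, workorder
def rot(a):
    a=np.array(a,float)
    return R.from_quat(a).as_matrix() if a.size==4 else a
def campose(name,obs=None):
    i=optics.camera_info(name)
    if name=='wrist':
        T=np.eye(4); T[:3,:3]=rot(obs['tool_rot']); T[:3,3]=obs['position']
        return i,T@np.array(i['tool_from_camera'])
    T=np.eye(4); T[:3,:3]=rot(i['rotation']); T[:3,3]=i['position']
    return i,T
def rays(i,px):
    K=np.array(i['mtx'],float); px=np.asarray(px,float).reshape(-1,1,2)
    u=cv2.undistortPoints(px,K,np.array([i['k1'],0,0,0.]))[:,0]
    return np.c_[u,np.ones(len(u))]
def plane(i,T,px,z):
    d=rays(i,px)@T[:3,:3].T; o=T[:3,3]
    return o+d*((z-o[2])/d[:,2])[:,None]
def cloud(i,T,depth):
    v,u=np.mgrid[:480,:640]
    r=rays(i,np.c_[u.ravel(),v.ravel()])*depth.reshape(-1,1)
    p=r@T[:3,:3].T+T[:3,3]; p[depth.ravel()==0]=np.nan
    return p.reshape(480,640,3)
E
python3 - <<'E'
from h import *
o=robot.get_obs(); print(o)
for n in('scene','top','wrist'):
    i=optics.camera_info(n); print(n,i)
    o=robot.get_obs(); p,d=optics.camera(n); cv2.imwrite(f'pics/a_{n}.png',p); np.savez(f'a_{n}.npz',p=p,d=d,pos=o['position'],rot=o['tool_rot'])
E
```

```text
pics
{'time': 0.0, 'q': array([ 1.04751094e+00,  5.28440795e-01,  1.43391326e+00, -9.87924113e-06,
        1.18140247e+00, -1.78516542e-01]), 'joint_velocities': array([-0.00018555, -0.00134872,  0.00102064,  0.00029753, -0.00015201,
        0.00213575]), 'joint_torque': array([-1.69538256e-03, -4.40046501e+01, -1.76589614e+01,  6.31876267e-02,
        5.82797604e-02, -1.48864947e-04]), 'position': array([0.2108454 , 0.58757438, 0.22158375]), 'tool_rot': array([-0.40714915,  0.57904673,  0.40649919,  0.57766154]), 'ft_force': array([ 0.36833519, -0.14749322, -0.83316922]), 'moment': array([-0.06478824,  0.01764186,  0.03854452]), 'grip_width': 0.08692890716862015}
scene {'mtx': array([[594.19451189,   0.        , 321.84350319],
       [  0.        , 594.19451189, 233.40215448],
       [  0.        ,   0.        ,   1.        ]]), 'k1': -0.03146755335661162, 'position': array([ 1.41178957, -0.18085354,  1.29750398]), 'rotation': array([ 0.73605605,  0.60978476, -0.18071305, -0.2317905 ])}
top {'mtx': array([[580.4724154 ,   0.        , 324.32721171],
       [  0.        , 580.4724154 , 232.51088957],
       [  0.        ,   0.        ,   1.        ]]), 'k1': -0.08811144221961016, 'position': array([ 0.35314411, -0.00274389,  1.379464  ]), 'rotation': array([-0.69640417,  0.71164013, -0.06950132,  0.06131169])}
wrist {'mtx': array([[422.61674693,   0.        , 318.69451974],
       [  0.        , 422.61674693, 244.77293076],
       [  0.        ,   0.        ,   1.        ]]), 'k1': -0.07273247699765344, 'tool_from_camera': array([[ 2.09782147e-04, -2.61380235e-01,  9.65235893e-01,
        -1.62864966e-01],
       [-8.31530349e-04, -9.65235626e-01, -2.61379982e-01,
         7.08686297e-02],
       [ 9.99999632e-01, -7.47790085e-04, -4.19834800e-04,
        -8.52018720e-05],
       [ 0.00000000e+00,  0.00000000e+00,  0.00000000e+00,
         1.00000000e+00]])}
```

View pics/a_top.png

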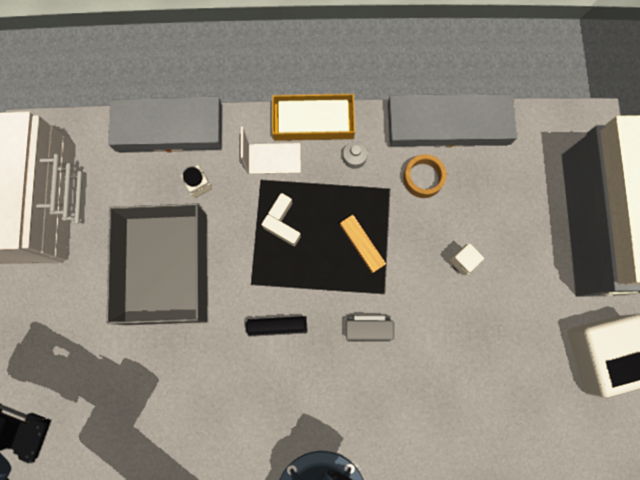

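View pics/a_scene.png

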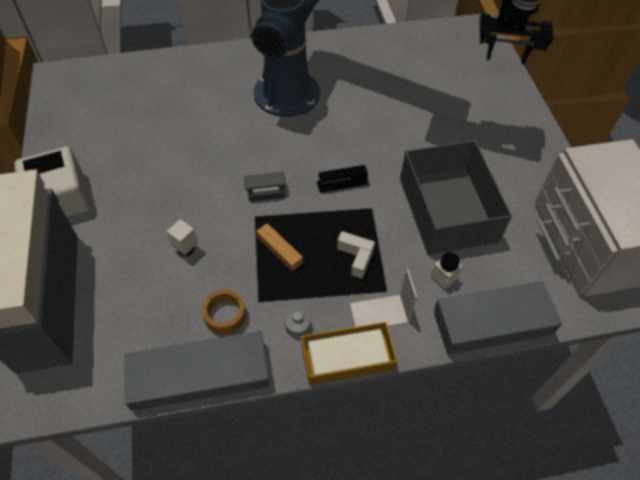

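The top view shows the mat at about (322,237), batten (363,243), foam corner (281,220), jar (467,258), bin (158,263), stapler (276,325) and punch (370,328). In the top view, up is +x and left is +y.

Run:
```python
from h import *
f=np.load('a_top.npz'); p,d=f['p'],f['d']; i,T=campose('top'); P=cloud(i,T,d); Z=P[...,2]
hsv=cv2.cvtColor(p,cv2.COLOR_BGR2HSV)
print('bench z',np.nanmedian(Z[400:,400:450]),'mat z',np.nanmedian(Z[250:285,270:330]))
def blob(name,box,m,z):
    k=np.zeros(m.shape,np.uint8); x0,y0,x1,y1=box; k[y0:y1,x0:x1]=m[y0:y1,x0:x1]
    cs=cv2.findContours(k,0,cv2.CHAIN_APPROX_NONE)[0]; c=max(cs,key=cv2.contourArea)
    w=plane(i,T,c[:,0],z)[:,:2]; r=cv2.minAreaRect((w*1000).astype(np.float32))
    mk=np.zeros_like(k); cv2.drawContours(mk,[c],-1,1,-1)
    print(name,'rect',np.round(r[0],1),np.round(r[1],1),round(r[2],1),'medZ',round(float(np.nanmedian(Z[mk>0])),4), 'corners',np.round(cv2.boxPoints(r)).tolist())
    return w,mk
V=hsv[...,2]; S=hsv[...,1]
blob('batten',(330,205,395,280),(S>90)&(V>90),.033)
w,mk=blob('corner',(255,185,310,255),(V>150)&(Z>.025),.048)
ap=cv2.approxPolyDP((w*1000).astype(np.float32),8,True); print(ap[:,0].round().tolist())
blob('jar',(440,230,500,285),Z>.075,.09)
blob('jarV',(440,230,500,285),(V>200),.09)
blob('mat',(240,170,400,300),(V<40)|(Z>.02),.003)
blob('bin',(95,190,220,335),Z>.1,.12)
blob('spare',(175,155,215,205),Z>.06,.09)
blob('stap',(235,305,315,345),Z>.02,.05)
blob('punch',(335,305,400,350),Z>.02,.05)
blob('tape',(400,150,450,200),Z>.02,.045)
blob('weight',(335,135,375,172),Z>.02,.05)
blob('bookend',(230,120,310,178),Z>.02,.13)
o=robot.get_obs();print(o['time'])
c=cv2.resize(p[180:300,240:500],None,fx=3,fy=3,interpolation=cv2.INTER_CUBIC); cv2.imwrite('pics/b.png',c)
```

```text
bench z -0.0010219515399646495 mat z 0.0024789623865391075
batten rect [ 578.4 -110.3] [142.6  40.1] 31.8 medZ 0.032 corners [[507.0, -131.0], [528.0, -165.0], [650.0, -90.0], [628.0, -56.0]]
corner rect [638.9  65. ] [90.9 90.8] 58.1 medZ 0.0473 corners [[576.0, 50.0], [654.0, 2.0], [701.0, 80.0], [624.0, 128.0]]
[[697.0, 82.0], [623.0, 124.0], [579.0, 50.0], [603.0, 38.0], [635.0, 84.0], [685.0, 56.0]]
jar rect [ 530.  -344.5] [50.7 54.4] 42.2 medZ 0.0888 corners [[493.0, -341.0], [529.0, -382.0], [567.0, -348.0], [531.0, -307.0]]
jarV rect [ 531. -348.] [47.6 48. ] 42.5 medZ 0.0891 corners [[497.0, -346.0], [530.0, -382.0], [565.0, -350.0], [532.0, -314.0]]
mat rect [603.7 -13.4] [314.9 255.2] 84.9 medZ 0.0032 corners [[463.0, -159.0], [717.0, -182.0], [745.0, 132.0], [491.0, 155.0]]
bin rect [530.  358.2] [261.3 203.9] 0.9 medZ 0.0055 corners [[398.0, 458.0], [401.0, 254.0], [662.0, 258.0], [659.0, 462.0]]
spare rect [731.2 279.3] [55.7 47.3] 29.7 medZ 0.0876 corners [[695.0, 286.0], [719.0, 245.0], [767.0, 273.0], [744.0, 314.0]]
stap rect [390.1  95.5] [ 31.6 136.6] 0.9 medZ 0.0527 corners [[373.0, 164.0], [375.0, 27.0], [407.0, 27.0], [405.0, 164.0]]
punch rect [ 378.6 -119.6] [109.1  56.3] 88.6 medZ 0.0467 corners [[349.0, -173.0], [405.0, -175.0], [408.0, -66.0], [352.0, -64.0]]
tape rect [ 738.9 -264.7] [ 96.8 104.5] 44.1 medZ 0.028 corners [[668.0, -261.0], [740.0, -336.0], [810.0, -269.0], [737.0, -193.0]]
weight rect [794.2 -98.7] [58.2 61.7] 62.5 medZ 0.0398 corners [[753.0, -110.0], [808.0, -139.0], [835.0, -87.0], [780.0, -59.0]]
bookend rect [828.2  51.7] [84.4 43.4] 89.0 medZ 0.0353 corners [[806.0, 10.0], [849.0, 9.0], [851.0, 93.0], [807.0, 94.0]]
0.15
```

View pics/b.png

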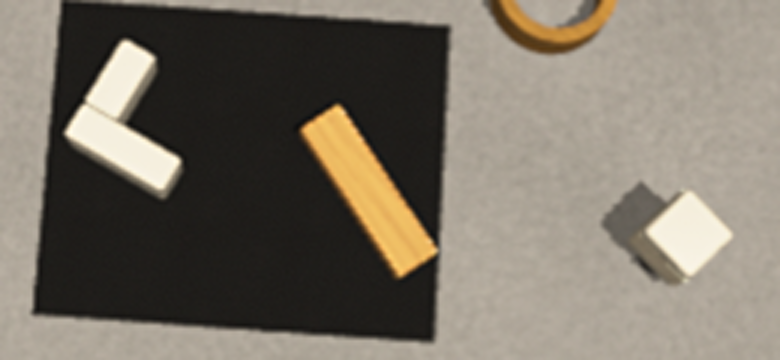

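```bash
cat > mv.py <<'E'
# usage: mv.py "x,y,z(mm of grasp point's TCP),yaw,tilt,grip[,minrows]" ...   prints rows for arm_command
import sys
from h import *
def Rt(yaw,tilt):
    y,t=np.radians([yaw,tilt]); z=np.array([np.cos(y),np.sin(y),0]); h=np.array([np.sin(y),-np.cos(y),0])
    x=np.array([0,0,-1])*np.cos(t)+h*np.sin(t); return np.c_[x,np.cross(z,x),z]
def state(o):
    M=rot(o['tool_rot']); z=M[:,2]
    yaw=np.degrees(np.arctan2(z[1],z[0])); h=np.array([z[1],-z[0],0])/np.hypot(z[0],z[1])
    return yaw,np.degrees(np.arctan2(M[:,0]@h,-M[2,0])),np.degrees(np.arcsin(z[2]))
if __name__=='__main__':
    o=robot.get_obs(); p=np.array(o['position'])*1000; M=rot(o['tool_rot'])
    print('t',round(o['time'],2),'p',p.round(1),'yaw,tilt,roll',np.round(state(o),1),'q',np.round(o['q'],2),'F',np.round(o['ft_force'],1),'w',round(o['grip_width']*1000,1))
    for a in sys.argv[1:]:
        v=[float(s) for s in a.split(',')]; g=np.array(v[:3]); G=Rt(v[3],v[4])
        if a.startswith('g'): pass
        rv=R.from_matrix(M.T@G).as_rotvec()
        n=max(int(np.ceil(max(np.linalg.norm(g-p)/60,np.linalg.norm(rv)/.18))),int(v[6]) if len(v)>6 else 1)
        p0,M0=p,M; out=[]
        for k in range(1,n+1):
            s=M.T@(p0+(g-p0)*k/n-p)/10; r=R.from_matrix(M.T@M0@R.from_rotvec(rv*k/n).as_matrix()).as_rotvec()
            s=np.round(s,1)+0; r=np.round(r,2)+0; out.append([*s,*r,v[5]])
            p=p+M@s*10; M=M@R.from_rotvec(r).as_matrix()
        print('#',a); print('[%s]'%','.join('[%s]'%','.join('%g'%c for c in r) for r in out))
E
python3 mv.py 400,350,230,-58,0,6.5 578,-110,180,-58,0,6.5
```

```text
t 0.15 p [211.  587.7 221.8] yaw,tilt,roll [70.2 -0.  -0.1] q [ 1.05  0.53  1.43 -0.    1.18 -0.18] F [ 0.6 -0.4 -0.1] w 87.2
# 400,350,230,-58,0,6.5
[[-0.1,-2,-1.2,0.17,0,0,6.5],[0,-2.2,-0.9,0.17,0,0,6.5],[-0.1,-2.2,-0.5,0.18,0,0,6.5],[0,-2.4,-0.1,0.17,0,0,6.5],[-0.1,-2.3,0.3,0.17,0,0,6.5],[-0.1,-2.2,0.7,0.17,0,0,6.5],[0,-2.1,1.1,0.18,0,0,6.5],[-0.1,-1.8,1.4,0.17,0,0,6.5],[-0.1,-1.6,1.7,0.17,0,0,6.5],[0,-1.3,2,0.17,0,0,6.5],[-0.1,-0.9,2.2,0.17,0,0,6.5],[0,-0.5,2.2,0.18,0,0,6.5],[-0.1,-0.2,2.4,0.17,0,0,6.5]]
# 578,-110,180,-58,0,6.5
[[0.6,-1,5.4,0,0,0,6.5],[0.5,-1,5.4,0,0,0,6.5],[0.6,-1.1,5.3,0,0,0,6.5],[0.5,-1,5.4,0,0,0,6.5],[0.6,-1,5.4,0,0,0,6.5],[0.6,-1,5.4,0,0,0,6.5],[0.5,-1,5.4,0,0,0,6.5],[0.6,-1.1,5.3,0,0,0,6.5],[0.6,-1,5.4,0,0,0,6.5]]
```

```bash
python3 mv.py 578,-110,170,-58,0,6.5
```

```text
t 0.15 p [211.  587.7 221.8] yaw,tilt,roll [70.2 -0.  -0.1] q [ 1.05  0.53  1.43 -0.    1.18 -0.18] F [ 0.6 -0.4 -0.1] w 87.2
# 578,-110,170,-58,0,6.5
[[0.4,-4.2,-3.8,0.16,0,0,6.5],[0.4,-4.7,-3.1,0.16,0,0,6.5],[0.3,-5.1,-2.3,0.16,0,0,6.5],[0.4,-5.4,-1.5,0.16,0,0,6.5],[0.4,-5.6,-0.5,0.16,0,0,6.5],[0.4,-5.7,0.3,0.16,0,0,6.5],[0.3,-5.5,1.2,0.16,0,0,6.5],[0.4,-5.2,2.1,0.16,0,0,6.5],[0.4,-4.8,2.9,0.16,0,0,6.5],[0.4,-4.3,3.6,0.16,0,0,6.5],[0.3,-3.7,4.3,0.16,0,0,6.5],[0.4,-3,4.8,0.16,0,0,6.5],[0.4,-2.1,5.2,0.16,0,0,6.5],[0.4,-1.3,5.5,0.16,0,0,6.5]]
```

arm_command([
  [0,-4.2,-3.8,0.16,0,0,6.5],
  [0,-4.7,-3.1,0.16,0,0,6.5],
  [0,-5.1,-2.3,0.16,0,0,6.5],
  [0,-5.4,-1.5,0.16,0,0,6.5],
  [0,-5.6,-0.5,0.16,0,0,6.5],
  [0,-5.7,0.3,0.16,0,0,6.5],
  [0.3,-5.5,1.2,0.16,0,0,6.5],
  [0.4,-5.2,2.1,0.16,0,0,6.5],
  [0.4,-4.8,2.9,0.16,0,0,6.5],
  [0.4,-4.3,3.6,0.16,0,0,6.5],
  [0.3,-3.7,4.3,0.16,0,0,6.5],
  [0.4,-3,4.8,0.16,0,0,6.5],
])

```text
time: 1.65
position: [0.5186, -0.0328, 0.1984]
tool_rot: [0.26, 0.657, -0.258, 0.659]
ft_force: [1.3, 0.8, 0.1]
grip_width: 0.0649
```

```bash
python3 mv.py 578,-110,100,-58,0,6.5 578,-110,8,-58,0,6.5
```

```text
t 1.65 p [518.6 -32.8 198.4] yaw,tilt,roll [-43.   -0.2   0.1] q [-0.28  0.42  1.72  0.    1.    0.47] F [1.3 0.8 0.1] w 64.9
# 578,-110,100,-58,0,6.5
[[3.3,-0.5,3.2,0.09,0,0,6.5],[3.3,-0.3,3.2,0.08,0,0,6.5],[3.2,0,3.3,0.09,0,0,6.5]]
# 578,-110,8,-58,0,6.5
[[4.6,0,0,0,0,0,6.5],[4.6,0,0,0,0,0,6.5]]
```

arm_command([
  [3.3,-0.5,3.2,0.09,0,0,6.5],
  [3.3,-0.3,3.2,0.08,0,0,6.5],
  [3.2,0,3.3,0.09,0,0,6.5],
  [0,0,0,0,0,0,6.5],
  [4,0,0,0,0,0,6.5],
  [4,0,0,0,0,0,6.5],
  [1,0,0,0,0,0,6.5],
  [0,0,0,0,0,0,3],
  [0,0,0,0,0,0,3],
  [0,0,0,0,0,0,3],
], grip_force=30)

```text
time: 2.9
position: [0.5849, -0.1171, 0.0121]
tool_rot: [0.348, 0.612, -0.344, 0.621]
ft_force: [-1.3, 0.1, 0.1]
grip_width: 0.0431
```

```bash
python3 mv.py 560,-80,190,-80,0,3 540,250,190,-90,0,3 530,400,160,-90,0,3 530,400,75,-90,0,3
```

```text
t 2.9 p [ 584.9 -117.1   12.1] yaw,tilt,roll [-58.5  -0.6   0.5] q [-0.39  0.78  1.65  0.01  0.69  0.63] F [-1.3  0.1  0.1] w 43.1
# 560,-80,190,-80,0,3
[[-4.5,0,-1.1,0.09,0,0,3],[-4.4,-0.1,-1,0.1,0,-0.01,3],[-4.5,-0.2,-1.1,0.09,0.01,0,3],[-4.4,-0.4,-1.1,0.09,0,0,3]]
# 540,250,190,-90,0,3
[[0,0.7,-5.5,0.03,0,0,3],[0,0.4,-5.5,0.03,0,0,3],[0.1,0.4,-5.4,0.03,0,0,3],[0,0.1,-5.6,0.03,0,0,3],[0,0,-5.5,0.03,0,0,3],[0,-0.1,-5.5,0.03,0,0,3]]
# 530,400,160,-90,0,3
[[1,-0.4,-5,0,0,0,3],[1,-0.3,-5,0,0,0,3],[1.1,-0.4,-5,0,0,0,3]]
# 530,400,75,-90,0,3
[[4.2,0,0,0,0,0,3],[4.3,0,0.1,0,0,0,3]]
```

arm_command([
  [0,0,0,0,0,0,3],
  [0,0,0,0,0,0,3],
  [-4.5,0,-1.1,0.09,0,0,3],
  [-4.4,-0.1,-1,0.1,0,0,3],
  [-4.5,-0.2,-1.1,0.09,0,0,3],
  [-4.4,-0.4,-1.1,0.09,0,0,3],
  [0,0.7,-5.5,0.03,0,0,3],
  [0,0.4,-5.5,0.03,0,0,3],
  [0,0.4,-5.4,0.03,0,0,3],
  [0,0.1,-5.6,0.03,0,0,3],
  [0,0,-5.5,0.03,0,0,3],
  [0,0,-5.5,0.03,0,0,3],
])

```text
time: 4.4
position: [0.549, 0.2556, 0.1975]
tool_rot: [0.513, 0.485, -0.502, 0.499]
ft_force: [0.7, 0.2, -1.1]
grip_width: 0.036
```

```bash
python3 mv.py 530,400,160,-90,0,3 530,400,72,-90,0,3
```

```text
t 4.4 p [549.  255.6 197.5] yaw,tilt,roll [-91.7  -1.4   0.2] q [ 0.26  0.52  1.53 -0.01  1.07  1.86] F [ 0.7  0.2 -1.1] w 36.0
# 530,400,160,-90,0,3
[[1.2,-0.8,-4.8,-0.01,0,-0.01,3],[1.2,-0.8,-4.8,-0.01,0,-0.01,3],[1.3,-0.6,-4.8,-0.01,0,0,3]]
# 530,400,72,-90,0,3
[[4.4,0,0,0,0,0,3],[4.4,-0.1,0,0,0,0,3]]
```

arm_command([
  [1.2,-0.8,-4.8,0,0,-0.01,3],
  [1.2,-0.8,-4.8,0,0,-0.01,3],
  [1.2,-0.4,-3.8,0,0,0,3],
  [4.2,0,0,0,0,0,3],
  [4,0,0,0,0,0,3],
  [0,0,0,0,0,0,3],
  [0,0,0,0,0,0,5.2],
  [0,0,0,0,0,0,5.2],
  [0,0,0,0,0,0,5.2],
  [-5,0,0,0,0,0,5.2],
  [-5,0,0,0,0,0,5.2],
])

```text
time: 5.78
position: [0.5326, 0.3993, 0.1813]
tool_rot: [0.508, 0.491, -0.504, 0.496]
ft_force: [-0.2, -0.2, -0.2]
grip_width: 0.0519
```

```bash
python3 - <<'E'
from h import *
f=optics.camera('top'); p,d=f; i,T=campose('top'); P=cloud(i,T,d); Z=P[...,2]
m=((P[...,2]>.02)&(P[...,2]<.07)&(abs(P[...,0]-.63)<.1)&(abs(P[...,1]-.065)<.08)).astype(np.uint8)
c=max(cv2.findContours(m,0,cv2.CHAIN_APPROX_NONE)[0],key=cv2.contourArea)
print(cv2.minAreaRect((plane(i,T,c[:,0],.048)[:,:2]*1000).astype(np.float32)))
cv2.imwrite('pics/c.png',p)
E
python3 mv.py 540,250,200,-60,0,6.2 612,79,130,-32,0,6.2 612,79,12,-32,0,6.2
```

```text
((637.2085571289062, 64.68356323242188), (93.20071411132812, 93.34182739257812), 58.10484313964844)
t 5.83 p [536.1 401.4 189.3] yaw,tilt,roll [-91.4  -1.2  -0.3] q [ 0.48  0.62  1.36 -0.01  1.14  2.08] F [0.8 0.5 3.6] w 51.9
# 540,250,200,-60,0,6.2
[[-0.3,0.2,3.8,-0.14,0,-0.01,6.2],[-0.3,-0.3,3.7,-0.13,0,0,6.2],[-0.3,-0.9,3.7,-0.14,0,-0.01,6.2],[-0.2,-1.3,3.6,-0.14,0,0,6.2]]
# 612,79,130,-32,0,6.2
[[1.7,-0.6,4.6,-0.12,0,0,6.2],[1.8,-1.1,4.5,-0.12,0,0,6.2],[1.7,-1.7,4.3,-0.12,0,0,6.2],[1.7,-2.2,4.1,-0.13,0,0,6.2]]
# 612,79,12,-32,0,6.2
[[5.9,0,0,0,0,0,6.2],[5.9,0,0,0,0,0,6.2]]
```

View pics/c.png

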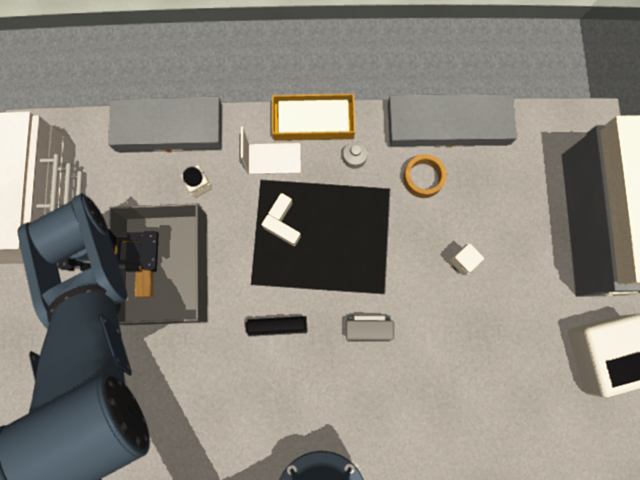

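arm_command([
  [0,0.2,3.8,-0.14,0,-0.01,6.2],
  [0,-0.3,3.7,-0.13,0,0,6.2],
  [0,-0.9,3.7,-0.14,0,-0.01,6.2],
  [0,-1.3,3.6,-0.14,0,0,6.2],
  [1.7,-0.6,4.6,-0.12,0,0,6.2],
  [1.8,-1.1,4.5,-0.12,0,0,6.2],
  [1.7,-1.7,4.3,-0.12,0,0,6.2],
  [1.5,-1.8,3.4,-0.13,0,0,6.2],
  [0,0,0,0,0,0,6.2],
])

```text
time: 6.95
position: [0.6259, 0.0807, 0.1353]
tool_rot: [0.188, 0.673, -0.175, 0.694]
ft_force: [-0.0, 0.3, -0.9]
grip_width: 0.0621
```

```bash
python3 mv.py 612,79,70,-32,0,6.2 612,79,14,-32,0,6.2
```

```text
t 6.95 p [625.9  80.7 135.3] yaw,tilt,roll [-29.8  -1.4   1.4] q [-0.05  0.63  1.52  0.01  0.96  0.46] F [-0.   0.3 -0.9] w 62.1
# 612,79,70,-32,0,6.2
[[3.2,-0.5,-0.6,0.02,0.01,-0.01,6.2],[3.3,-0.5,-0.6,0.02,0.01,-0.01,6.2]]
# 612,79,14,-32,0,6.2
[[5.6,0,-0.1,0,0,-0.01,6.2]]
```

arm_command([
  [3,-0.6,-0.7,0.02,0.01,-0.01,6.2],
  [2.6,-0.5,-0.5,0.02,0.01,-0.01,6.2],
  [0,0,0,0,0,0,6.2],
])

```text
time: 7.32
position: [0.6129, 0.0789, 0.0816]
tool_rot: [0.199, 0.675, -0.195, 0.683]
ft_force: [0.0, 0.2, -0.0]
grip_width: 0.0619
```

```bash
python3 mv.py 612,79,14,-32,0,6.2,2
```

```text
t 7.33 p [612.9  78.9  81.6] yaw,tilt,roll [-32.3  -0.5   0.5] q [-0.05  0.7   1.57  0.    0.86  0.51] F [ 0.   0.2 -0. ] w 61.9
# 612,79,14,-32,0,6.2,2
[[3.4,-0.1,-0.1,0,0,0,6.2],[3.4,0,0,-0.01,0.01,-0.01,6.2]]
```

Aligned within 1 mm. Descend, grip and lift.

arm_command([
  [3.4,0,0,0,0,0,6.2],
  [2.7,0,0,0,0,0,6.2],
  [0,0,0,0,0,0,2],
  [0,0,0,0,0,0,2],
  [0,0,0,0,0,0,2],
  [0,0,0,0,0,0,2],
  [-4,0,0,0,0,0,2],
  [-5,0,0,0,0,0,2],
  [-5,0,0,0,0,0,2],
  [-3,0,0,0,0,0,2],
], grip_force=15)

```text
time: 8.57
position: [0.6144, 0.0816, 0.2042]
tool_rot: [0.2, 0.67, -0.192, 0.688]
ft_force: [0.4, 0.5, -0.5]
grip_width: 0.0301
```

```bash
python3 mv.py 560,220,200,-32,0,2 540,320,150,-32,0,2 540,320,75,-32,0,2
```

```text
t 8.57 p [614.4  81.6 204.2] yaw,tilt,roll [-32.2  -1.    1.2] q [-0.05  0.53  1.49  0.01  1.1   0.51] F [ 0.4  0.5 -0.5] w 30.1
# 560,220,200,-32,0,2
[[0.1,2.9,-4,0,0.01,-0.01,2],[0.1,3,-4,0,0,0,2],[0.1,2.9,-4,0,0.01,-0.01,2]]
# 540,320,150,-32,0,2
[[2.5,3.7,-3.5,0,0,0,2],[2.5,3.7,-3.5,0,0,0,2]]
# 540,320,75,-32,0,2
[[3.8,0,0,0,0,0,2],[3.7,0,0,0,0,0,2]]
```

```bash
python3 mv.py 545,240,200,-10,0,2 505,328,150,0,0,2 505,328,78,0,0,2
```

```text
t 8.57 p [614.4  81.6 204.2] yaw,tilt,roll [-32.2  -1.    1.2] q [-0.05  0.53  1.49  0.01  1.1   0.51] F [ 0.4  0.5 -0.5] w 30.1
# 545,240,200,-10,0,2
[[0.1,3.2,-4.8,-0.13,0.01,0,2],[0.1,3.8,-4.3,-0.13,0.01,-0.01,2],[0.2,4.4,-3.8,-0.13,0,0,2]]
# 505,328,150,0,0,2
[[2.5,4,-2.7,-0.09,0,0,2],[2.5,4.2,-2.4,-0.08,0.01,0,2]]
# 505,328,78,0,0,2
[[3.6,0,0,0,0,0,2],[3.6,0,0.1,0,0,0,2]]
```

arm_command([
  [0,3.2,-4.8,-0.13,0.01,0,2],
  [0,3.8,-4.3,-0.13,0.01,0,2],
  [0.2,4.4,-3.8,-0.13,0,0,2],
  [2,4,-2.7,-0.09,0,0,2],
  [2,3.6,-2.2,-0.08,0,0,2],
  [3.6,-0.4,0.2,0,0,0,2],
  [2.8,0,0,0,0,0,2],
  [0,0,0,0,0,0,5],
  [0,0,0,0,0,0,5],
  [0,0,0,0,0,0,6],
  [-5,0,0,0,0,0,6],
  [-5,0,0,0,0,0,7.5],
])

```text
time: 10.07
position: [0.5085, 0.3236, 0.2091]
tool_rot: [0.001, 0.697, 0.01, 0.717]
ft_force: [-0.0, 1.0, 0.3]
grip_width: 0.0639
```

```bash
python3 mv.py 500,200,250,42,0,8 450,-200,260,42,40,8 450,-200,260,42,-50,8
python3 - <<'E'
from h import *
p,d=optics.camera('top'); cv2.imwrite('pics/d.png',p[180:340,90:250].repeat(3,0).repeat(3,1))
E
```

```text
t 10.07 p [508.5 323.6 209.1] yaw,tilt,roll [ 0.7 -0.9  1.7] q [0.38 0.5  1.53 0.   1.08 0.37] F [-0.   1.   0.3] w 63.9
# 500,200,250,42,0,8
[[-0.9,-2.5,-0.2,-0.14,0.01,0,8],[-0.8,-2.4,-0.5,-0.15,0,0,8],[-0.9,-2.3,-0.9,-0.14,0.01,0,8],[-0.8,-2.1,-1.2,-0.15,0.01,0,8],[-0.9,-2,-1.5,-0.14,0,0,8]]
# 450,-200,260,42,40,8
[[-0.2,-3.8,-4.4,0,0,-0.1,8],[0.2,-3.7,-4.3,0,0,-0.1,8],[0.6,-3.8,-4.4,0,0,-0.1,8],[1,-3.6,-4.3,0,0,-0.1,8],[1.3,-3.5,-4.4,0,0,-0.1,8],[1.6,-3.4,-4.3,0,0,-0.1,8],[2,-3.2,-4.4,0,0,-0.1,8]]
# 450,-200,260,42,-50,8
[[0,0,0,0,0,0.17,8],[0,0,0,0,0,0.18,8],[0,0,0,0,0,0.17,8],[0,0,0,0,0,0.18,8],[0,0,0,0,0,0.17,8],[0,0,0,0,0,0.18,8],[0,0,0,0,0,0.17,8],[0,0,0,0,0,0.17,8],[0,0,0,0,0,0.18,8]]
```

View pics/d.png

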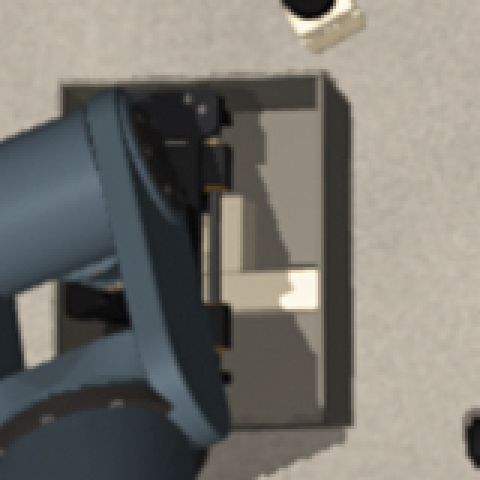

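```bash
python3 mv.py 560,-40,170,75,-45,8
```

```text
t 10.12 p [511.9 325.3 216.5] yaw,tilt,roll [ 0.7 -1.1  2.3] q [0.38 0.49 1.52 0.   1.08 0.37] F [ 0.4 -0.   3.4] w 66.9
# 560,-40,170,75,-45,8
[[0.5,-4.1,0.5,-0.13,0.06,0.08,8],[0.1,-4.1,-0.1,-0.14,0.06,0.07,8],[-0.2,-4.1,-0.6,-0.13,0.06,0.08,8],[-0.4,-3.9,-1.2,-0.14,0.07,0.07,8],[-0.6,-3.7,-1.7,-0.13,0.06,0.08,8],[-0.7,-3.4,-2.3,-0.13,0.06,0.07,8],[-0.8,-3,-2.7,-0.14,0.06,0.08,8],[-0.9,-2.5,-3.1,-0.13,0.06,0.07,8],[-0.8,-2,-3.5,-0.14,0.06,0.08,8]]
```

arm_command([
  [0.5,-4.1,0.5,-0.13,0.06,0.08,8],
  [0,-4.1,0,-0.14,0.06,0.07,8],
  [-0.2,-4.1,-0.6,-0.13,0.06,0.08,8],
  [-0.4,-3.9,-1.2,-0.14,0.07,0.07,8],
  [-0.6,-3.7,-1.7,-0.13,0.06,0.08,8],
  [-0.7,-3.4,-2.3,-0.13,0.06,0.07,8],
  [-0.8,-3,-2.7,-0.14,0.06,0.08,8],
  [-0.9,-2.5,-3.1,-0.13,0.06,0.07,8],
  [-0.8,-2,-3.5,-0.14,0.06,0.08,8],
  [0,0,0,0,0,0,8],
])

```text
time: 11.38
position: [0.572, -0.0474, 0.1831]
tool_rot: [-0.196, 0.67, 0.62, 0.358]
ft_force: [-0.4, 0.4, 0.1]
grip_width: 0.0799
```

```bash
python3 mv.py 560,-40,60,75,-45,8 530,-180,200,42.5,45,8
```

```text
t 11.38 p [572.  -47.4 183.1] yaw,tilt,roll [ 76.3 -43.7   1.4] q [-0.27  0.87  1.07 -0.01  1.96 -1.62] F [-0.4  0.4  0.1] w 79.9
# 560,-40,60,75,-45,8
[[3.3,-2.5,0,0.01,0,0.01,8],[3.2,-2.6,0.1,0.01,0,0.01,8],[3.3,-2.5,0.1,0.01,0,0,8]]
# 530,-180,200,42.5,45,8
[[-1.1,0.9,-1.4,0.06,0,-0.15,8],[-1.1,0.7,-1.5,0.07,0,-0.15,8],[-1.3,0.4,-1.5,0.06,0,-0.16,8],[-1.3,0.1,-1.5,0.06,0,-0.15,8],[-1.3,-0.2,-1.6,0.06,0,-0.15,8],[-1.2,-0.4,-1.5,0.07,0,-0.15,8],[-1.2,-0.8,-1.4,0.06,0,-0.16,8],[-1,-1,-1.4,0.06,0,-0.15,8],[-0.8,-1.2,-1.4,0.06,0,-0.15,8],[-0.6,-1.4,-1.2,0.07,0.01,-0.15,8]]
```

```bash
python3 mv.py 480,-292,140,42.5,45,8.3
```

```text
t 11.38 p [572.  -47.4 183.1] yaw,tilt,roll [ 76.3 -43.7   1.4] q [-0.27  0.87  1.07 -0.01  1.96 -1.62] F [-0.4  0.4  0.1] w 79.9
# 480,-292,140,42.5,45,8.3
[[0.5,0,-2.6,0.07,0,-0.15,8.3],[0.5,-0.2,-2.6,0.06,0.01,-0.15,8.3],[0.5,-0.2,-2.6,0.07,0,-0.15,8.3],[0.6,-0.3,-2.6,0.06,0,-0.15,8.3],[0.6,-0.4,-2.5,0.07,0.01,-0.15,8.3],[0.8,-0.4,-2.5,0.06,0,-0.15,8.3],[0.8,-0.5,-2.5,0.07,0,-0.15,8.3],[0.8,-0.5,-2.4,0.06,0,-0.15,8.3],[1,-0.5,-2.5,0.07,0.01,-0.15,8.3],[1,-0.6,-2.3,0.06,0,-0.16,8.3]]
```

arm_command([
  [0,0,-2.6,0.07,0,-0.15,8.3],
  [0.5,-0.2,-2.6,0.06,0,-0.15,8.3],
  [0.5,-0.2,-2.6,0.07,0,-0.15,8.3],
  [0.6,-0.3,-2.6,0.06,0,-0.15,8.3],
  [0.6,-0.4,-2.5,0.07,0,-0.15,8.3],
  [0.8,-0.4,-2.5,0.06,0,-0.15,8.3],
  [0.8,-0.5,-2.5,0.07,0,-0.15,8.3],
  [0.8,-0.5,-2.4,0.06,0,-0.15,8.3],
  [1,-0.5,-2,0.06,0,-0.14,8.3],
  [0.6,-0.4,-1.6,0.03,0,-0.1,8.3],
  [0,0,0,0,0,0,8.3],
])

```text
time: 12.75
position: [0.4973, -0.2664, 0.1713]
tool_rot: [-0.46, 0.569, 0.067, 0.678]
ft_force: [0.6, 0.2, 0.3]
grip_width: 0.083
```

```bash
python3 mv.py 497,-310,102,42.5,45,8.3
python3 - <<'E'
from h import *
o=robot.get_obs(); p,d=optics.camera('wrist'); i,T=campose('wrist',o); P=cloud(i,T,d)
cv2.imwrite('pics/e.png',p)
m=((P[...,2]>.08)&(P[...,2]<.1)&(np.hypot(P[...,0]-.53,P[...,1]+.348)<.06)).astype(np.uint8)
cs=cv2.findContours(m,0,cv2.CHAIN_APPROX_NONE)[0]; c=max(cs,key=cv2.contourArea)
w=(plane(i,T,c[:,0],.09)[:,:2]*1000).astype(np.float32); r=cv2.minAreaRect(w); print(r,cv2.boxPoints(r).round())
m=np.hypot(P[...,0]-.53,P[...,1]+.348)<.05
print(np.nanmax(np.where(m,P[...,2],np.nan)), np.nanpercentile(P[...,2][m],90))
E
```

```text
t 12.75 p [ 497.3 -266.4  171.3] yaw,tilt,roll [44.6 33.3 -4.1] q [-0.6   0.44  2.04 -1.06  0.19 -0.4 ] F [0.6 0.2 0.3] w 83.0
# 497,-310,102,42.5,45,8.3
[[3.8,0.7,-1.3,0.04,-0.02,-0.1,8.3],[3.7,1,-1.4,0.03,-0.01,-0.1,8.3]]
((526.5076293945312, -342.5075988769531), (49.259422302246094, 59.987022399902344), 41.39689254760742) [[ 488. -336.]
 [ 528. -381.]
 [ 565. -349.]
 [ 525. -304.]]
0.09232040989920307 0.09074363650852629
```

View pics/e.png

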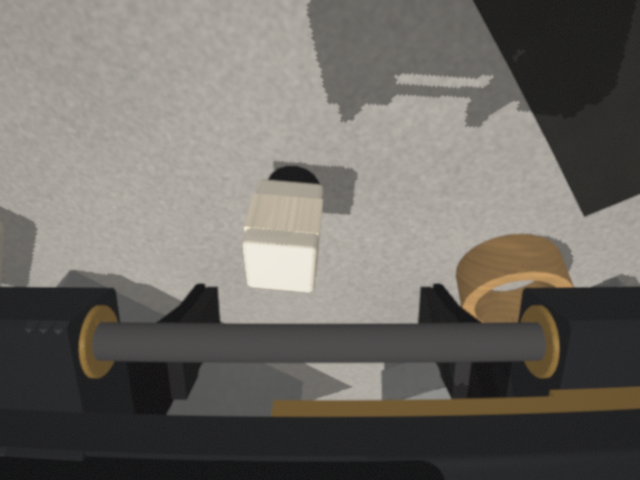

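The wrist view shows the jar upside down at about (283,240). Tilting outward runs into the wrist singularity (q5≈0.19), so I'll tilt sideways, with the jaws along the radial direction.

```bash
python3 mv.py 530,-275,230,0,0,8.3 595,-288,170,-47.5,45,8.3
```

```text
t 12.8 p [ 497.7 -266.4  171.4] yaw,tilt,roll [44.6 33.3 -4. ] q [-0.6   0.44  2.04 -1.05  0.19 -0.4 ] F [ 0.7 -0.2 -0.7] w 82.7
# 530,-275,230,0,0,8.3
[[-0.6,-0.9,0.2,0.13,0.03,0.1,8.3],[-0.6,-0.9,0.3,0.13,0.02,0.09,8.3],[-0.8,-0.7,0.4,0.13,0.03,0.1,8.3],[-0.8,-0.6,0.5,0.13,0.03,0.1,8.3],[-0.9,-0.5,0.5,0.13,0.02,0.09,8.3],[-0.9,-0.3,0.6,0.13,0.03,0.1,8.3]]
# 595,-288,170,-47.5,45,8.3
[[0.9,-0.2,0.9,0.11,0.05,-0.11,8.3],[0.8,0,1,0.11,0.04,-0.1,8.3],[0.7,0.2,1,0.12,0.05,-0.11,8.3],[0.7,0.4,1,0.11,0.05,-0.1,8.3],[0.6,0.6,0.9,0.11,0.04,-0.11,8.3],[0.5,0.7,1,0.11,0.05,-0.11,8.3],[0.3,0.9,0.8,0.11,0.04,-0.1,8.3]]
```

arm_command([
  [-0.6,-0.9,0.2,0.13,0.03,0.1,8.3],
  [-0.6,-0.9,0.3,0.13,0.02,0.09,8.3],
  [-0.8,-0.7,0.4,0.13,0.03,0.1,8.3],
  [-0.8,-0.6,0.5,0.13,0.03,0.1,8.3],
  [-0.9,-0.5,0.5,0.13,0.02,0.09,8.3],
  [-0.9,0,0.6,0.13,0.03,0.1,8.3],
  [0.9,0,0.9,0.11,0.05,-0.11,8.3],
  [0.8,0,1,0.11,0.04,-0.1,8.3],
  [0.7,0.2,1,0.12,0.05,-0.11,8.3],
  [0.7,0.4,1,0.11,0.05,-0.1,8.3],
  [0.6,0.6,0.9,0.11,0.04,-0.11,8.3],
  [0.5,0.7,1,0.11,0.05,-0.11,8.3],
])

```text
time: 14.3
position: [0.5939, -0.2663, 0.1858]
tool_rot: [-0.007, 0.7, -0.451, 0.553]
ft_force: [1.4, -0.2, -1.0]
grip_width: 0.0831
```

```bash
python3 mv.py 595,-288,150,-47.5,45,8.3
```

```text
t 14.3 p [ 593.9 -266.3  185.8] yaw,tilt,roll [-38.6  39.8   1.1] q [-0.31  0.77  1.25 -0.66  1.42  0.57] F [ 1.4 -0.2 -1. ] w 83.1
# 595,-288,150,-47.5,45,8.3
[[1.9,0.5,0.7,0.05,0.06,-0.05,8.3],[1.8,0.7,0.8,0.05,0.06,-0.04,8.3]]
```

```bash
python3 mv.py 568,-313,102,-47.5,45,8.3,4
```

```text
t 14.3 p [ 593.9 -266.3  185.8] yaw,tilt,roll [-38.6  39.8   1.1] q [-0.31  0.77  1.25 -0.66  1.42  0.57] F [ 1.4 -0.2 -1. ] w 83.1
# 568,-313,102,-47.5,45,8.3,4
[[2.5,0.3,0.2,0.03,0.03,-0.02,8.3],[2.4,0.4,0.2,0.02,0.03,-0.03,8.3],[2.4,0.5,0.3,0.03,0.03,-0.02,8.3],[2.4,0.5,0.4,0.02,0.03,-0.02,8.3]]
```

arm_command([
  [2.5,0.3,0.2,0.03,0.03,-0.02,8.3],
  [2.4,0.4,0.2,0.02,0.03,-0.02,8.3],
  [2.4,0.5,0.3,0.03,0.03,-0.02,8.3],
  [1.6,0.4,0.3,0,0.02,-0.02,8.3],
  [0,0,0,0,0,0,8.3],
  [0,0,0,0,0,0,8.3],
])

```text
time: 15.05
position: [0.5763, -0.2971, 0.1023]
tool_rot: [0.017, 0.717, -0.489, 0.497]
ft_force: [1.2, 0.0, 0.2]
grip_width: 0.0835
```

```bash
python3 mv.py 568,-313,102,-47.5,45,8.3 521,-356,39,-47.5,45,8.3
python3 - <<'E'
from h import *
o=robot.get_obs(); p,d=optics.camera('wrist'); i,T=campose('wrist',o); P=cloud(i,T,d)
cv2.imwrite('pics/f.png',p)
V=p.max(2)
m=((abs(P[...,2]-.09)<.004)&(np.hypot(P[...,0]-.53,P[...,1]+.348)<.06)).astype(np.uint8)
cs=cv2.findContours(m,0,cv2.CHAIN_APPROX_NONE)[0]; c=max(cs,key=cv2.contourArea)
r=cv2.minAreaRect((plane(i,T,c[:,0],.09)[:,:2]*1000).astype(np.float32)); print('wrist',r,c[:,0].mean(0))
p,d=optics.camera('scene'); i,T=campose('scene'); P=cloud(i,T,d)
m=((abs(P[...,2]-.09)<.006)&(np.hypot(P[...,0]-.53,P[...,1]+.348)<.06)).astype(np.uint8)
cs=cv2.findContours(m,0,cv2.CHAIN_APPROX_NONE)[0]
if cs:
    c=max(cs,key=cv2.contourArea); print('scene',cv2.minAreaRect((plane(i,T,c[:,0],.09)[:,:2]*1000).astype(np.float32)))
E
```

```text
t 15.05 p [ 576.3 -297.1  102.3] yaw,tilt,roll [-45.9  43.1  -1.6] q [-0.36  0.92  1.21 -0.66  1.44  0.67] F [1.2 0.  0.2] w 83.5
# 568,-313,102,-47.5,45,8.3
[[1.2,-1.2,0.6,0.04,0,-0.03,8.3]]
# 521,-356,39,-47.5,45,8.3
[[4.5,-0.1,0,0,0,0,8.3],[4.4,0,0,0,0,0,8.3]]
wrist ((550.7774658203125, -328.2311096191406), (18.88321304321289, 49.139312744140625), 47.988014221191406) [328.11650485 317.24757282]
scene ((539.0834350585938, -345.38800048828125), (50.3574104309082, 51.16363525390625), 43.59819030761719)
```

View pics/f.png

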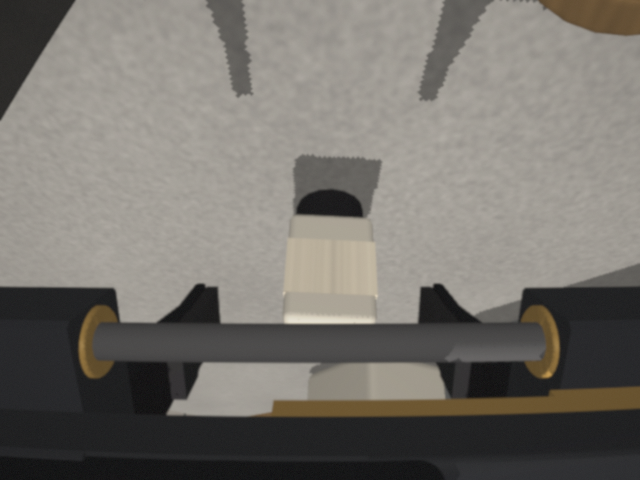

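```bash
python3 mv.py 568,-314,99,-47.5,45,8.3,3 526,-352,42,-47.5,45,8.3,4
```

```text
t 15.15 p [ 576.3 -297.2  102.6] yaw,tilt,roll [-45.9  43.1  -1.6] q [-0.36  0.92  1.21 -0.66  1.44  0.67] F [ 0.5  0.  -0.3] w 83.2
# 568,-314,99,-47.5,45,8.3,3
[[0.5,-0.4,0.2,0.01,0,-0.01,8.3],[0.5,-0.3,0.2,0.02,0,-0.01,8.3],[0.5,-0.3,0.3,0.01,0,-0.01,8.3]]
# 526,-352,42,-47.5,45,8.3,4
[[2,0,0,0,0,0,8.3],[2,0,0,0,0,0,8.3],[2,0,-0.1,0,0,0,8.3],[2,0,0,0,0,0,8.3]]
```

arm_command([
  [0.5,-0.4,0.2,0.01,0,-0.01,8.3],
  [0.5,-0.3,0.2,0.02,0,-0.01,8.3],
  [0.4,-0.3,0.2,0.01,0,-0.01,8.3],
  [2,0,0,0,0,0,8.3],
  [2,0,0,0,0,0,8.3],
  [0.8,0,0,0,0,0,8.3],
  [0,0,0,0,0,0,8.3],
])

```text
time: 16.02
position: [0.5404, -0.3387, 0.0638]
tool_rot: [0.017, 0.706, -0.512, 0.489]
ft_force: [0.5, -0.2, -0.0]
grip_width: 0.0828
```

```bash
python3 mv.py 526,-352,42,-47.5,45,8.3,3
```

```text
t 16.02 p [ 540.4 -338.7   63.8] yaw,tilt,roll [-47.7  44.9   0.1] q [-0.42  0.96  1.28 -0.73  1.35  0.74] F [ 0.5 -0.2 -0. ] w 82.8
# 526,-352,42,-47.5,45,8.3,3
[[1,0,0,0,0,0,8.3],[0.9,0.1,0,0,0,0,8.3],[1,0,0,0,0,0,8.3]]
```

arm_command([
  [1,0,0,0,0,0,8.3],
  [0.9,0,0,0,0,0,8.3],
  [0.5,0,0,0,0,0,8.3],
  [0,0,0,0,0,0,7],
  [0,0,0,0,0,0,5.8],
  [0,0,0,0,0,0,5.8],
  [0,0,0,0,0,0,5.8],
], grip_force=30)

```text
time: 16.9
position: [0.5287, -0.3508, 0.0466]
tool_rot: [0.017, 0.705, -0.512, 0.491]
ft_force: [0.0, -0.0, -0.1]
grip_width: 0.0594
```

```bash
python3 mv.py 526,-352,42,-47.5,45,5.8,1;  python3 - <<'E'
from h import *
o=robot.get_obs(); p,d=optics.camera('wrist'); cv2.imwrite('pics/g.png',p[150:460])
E
```

```text
t 16.9 p [ 528.7 -350.8   46.6] yaw,tilt,roll [-47.6  44.9   0.3] q [-0.44  0.97  1.31 -0.75  1.3   0.76] F [ 0.  -0.  -0.1] w 59.4
# 526,-352,42,-47.5,45,5.8,1
[[0.5,0.1,-0.1,0,0,0,5.8]]
```

View pics/g.png

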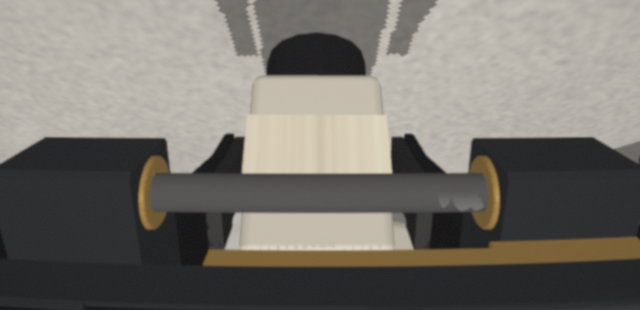

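arm_command([
  [0.4,0,0,0,0,0,5.8],
  [0,0,0,0,0,0,4],
  [0,0,0,0,0,0,4],
  [0,0,0,0,0,0,4],
  [0,0,0,0,0,0,4],
], grip_force=40)

```text
time: 17.58
position: [0.5263, -0.3525, 0.0439]
tool_rot: [0.017, 0.705, -0.512, 0.49]
ft_force: [-0.4, 0.6, -0.2]
grip_width: 0.0498
```

```bash
python3 mv.py 528,-350,140,-47.5,45,4,3 580,-160,180,-32,45,4
```

```text
t 17.57 p [ 526.3 -352.5   43.9] yaw,tilt,roll [-47.6  44.9   0.3] q [-0.45  0.98  1.31 -0.75  1.3   0.76] F [-0.4  0.6 -0.2] w 49.8
# 528,-350,140,-47.5,45,4,3
[[-2.3,-2.2,0,0,0,0,4],[-2.4,-2.2,0,0,0,0,4],[-2.3,-2.2,0,0,0,0,4]]
# 580,-160,180,-32,45,4
[[-3.7,2.2,-2.6,-0.05,-0.05,0,4],[-3.7,2.4,-2.4,-0.05,-0.04,0,4],[-3.9,2.5,-2,-0.05,-0.05,0,4],[-4,2.6,-1.8,-0.05,-0.05,0,4]]
```

arm_command([
  [-1.5,-1.5,0,0,0,0,4],
  [-2.3,-2.2,0,0,0,0,4],
  [-2.3,-2.2,0,0,0,0,4],
  [-2.3,0,-1,0,0,0,4],
  [-3.7,2.2,-2.6,-0.05,-0.05,0,4],
  [-3.7,2.4,-2.4,-0.05,-0.04,0,4],
  [-3.5,2.5,-2,-0.05,-0.05,0,4],
  [-3,2.6,-1.8,-0.05,-0.05,0,4],
])

```text
time: 18.58
position: [0.5802, -0.1426, 0.1819]
tool_rot: [-0.078, 0.702, -0.436, 0.558]
ft_force: [0.1, 0.2, -1.3]
grip_width: 0.0496
```

```bash
python3 mv.py 603,-27,150,-15,-45,4,10
```

```text
t 18.57 p [ 580.2 -142.6  181.9] yaw,tilt,roll [-31.6  44.3   0.1] q [-0.1   0.76  1.35 -0.69  1.46  0.68] F [ 0.1  0.2 -1.3] w 49.6
# 603,-27,150,-15,-45,4,10
[[-0.5,1,-0.4,-0.03,0,0.15,4],[-0.4,1.1,-0.4,-0.03,0,0.16,4],[-0.2,1.2,-0.3,-0.04,0,0.15,4],[-0.1,1.2,-0.3,-0.03,0,0.16,4],[0.2,1.1,-0.3,-0.03,0,0.15,4],[0.3,1.2,-0.2,-0.03,0,0.16,4],[0.5,1.1,-0.2,-0.03,0,0.15,4],[0.7,1,-0.2,-0.04,0,0.16,4],[0.8,0.9,-0.1,-0.03,0,0.15,4],[1,0.7,-0.1,-0.03,0,0.16,4]]
```

arm_command([
  [-0.5,1,-0.4,-0.03,0,0.15,4],
  [-0.4,1.1,-0.4,-0.03,0,0.16,4],
  [-0.2,1.2,-0.3,-0.03,0,0.15,4],
  [0,1.2,-0.3,-0.03,0,0.16,4],
  [0,1.1,-0.3,-0.03,0,0.15,4],
  [0.2,1.2,-0.2,-0.03,0,0.16,4],
  [0.3,1.1,-0.2,-0.03,0,0.15,4],
  [0.5,1,-0.2,-0.03,0,0.16,4],
  [0.6,0.9,0,-0.03,0,0.15,4],
  [0.6,0.5,0,-0.03,0,0.1,4],
  [0,0,0,0,0,0,4],
])

```text
time: 19.95
position: [0.6001, -0.0061, 0.1651]
tool_rot: [0.343, 0.616, 0.187, 0.684]
ft_force: [-0.6, -0.2, -1.9]
grip_width: 0.0498
```

```bash
python3 mv.py 603,-27,100,-15,-45,4,3
python3 - <<'E'
from h import *
for n in('scene','wrist'):
    o=robot.get_obs();p,d=optics.camera(n); np.savez(f'l_{n}.npz',p=p,d=d,pos=o['position'],rot=o['tool_rot']);
    if n=='scene': a=cv2.resize(p[180:330,220:460],(400,250))
    else: b=cv2.resize(p,(400,300))
cv2.imwrite('pics/l.png',np.vstack([a,b]))
E
```

```text
t 19.95 p [600.1  -6.1 165.1] yaw,tilt,roll [-13.9 -44.4   0.3] q [-0.56  0.68  1.64  0.78  1.24 -0.75] F [-0.6 -0.2 -1.9] w 49.8
# 603,-27,100,-15,-45,4,3
[[1.1,-2,0.2,0.01,0,0,4],[1.1,-2,0.3,0,-0.01,0.01,4],[1.1,-2,0.3,0.01,0,0,4]]
```

View pics/l.png

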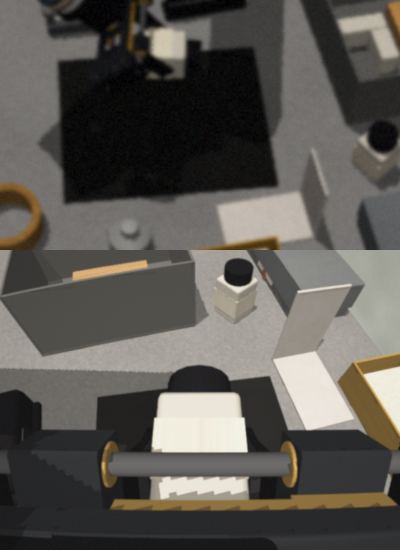

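```bash
cat > pl.py <<'E'
from h import *
def fit(n,f):
    class O(dict): pass
    o={'tool_rot':f['rot'],'position':f['pos']}
    i,T=campose(n,o); P=cloud(i,T,f['d']); V=f['p'].min(2)
    m=(V>130)&(np.linalg.norm(P-f['pos'],axis=-1)<.1)
    Q=P[m]; top=np.nanpercentile(Q[:,2],90)
    Q=Q[abs(Q[:,2]-top)<.006]
    for _ in range(4):
        c=Q.mean(0); u=np.linalg.svd(Q-c,full_matrices=False)[2][2]; u*=np.sign(u[2]); r=(Q-c)@u; Q=Q[abs(r)<.002]
    print(n,len(Q),'centre',(c*1000).round(1),'normal',u.round(3),'span',np.ptp(Q,axis=0).round(3),'rms',r.std().round(4))
if __name__=='__main__':
    for n in('wrist','scene'): fit(n,np.load(f'l_{n}.npz'))
E
python3 pl.py
```

```text
wrist 18662 centre [598.3 -15.9 198.1] normal [0.    0.015 1.   ] span [0.059 0.07  0.005] rms 0.0006
scene 197 centre [603.2  -7.  194.9] normal [-0.004  0.033  0.999] span [0.053 0.051 0.005] rms 0.0011
```

arm_command([
  [1.5,-1.5,0,0,0,0.02,4],
  [2,-2,0,0,0,0,4],
  [2,-2,0,0,0,0,4],
  [1.6,-1.6,0,0,0,0,4],
  [1,-1,0,0,0,0,4],
  [0,0,0,0,0,0,4],
  [0,0,0,0,0,0,4],
])

```text
time: 20.92
position: [0.607, -0.0035, 0.0542]
tool_rot: [0.34, 0.611, 0.195, 0.688]
ft_force: [-0.1, -0.6, -2.4]
grip_width: 0.0498
```

```bash
python3 mv.py 603,-27,26,-14,-45,4,1;python3 - <<'E'
from h import *
from pl import fit
o=robot.get_obs();p,d=optics.camera('wrist'); fit('wrist',dict(p=p,d=d,pos=o['position'],rot=o['tool_rot']))
E
```

```text
t 20.93 p [607.   -3.5  54.2] yaw,tilt,roll [-13.3 -44.9   1.3] q [-0.56  0.86  1.66  0.86  1.1  -0.93] F [-0.1 -0.6 -2.4] w 49.8
# 603,-27,26,-14,-45,4,1
[[0.3,-3.7,0.1,0.02,0.01,0,4]]
wrist 18103 centre [604.2 -14.3  86.5] normal [-0.017  0.006  1.   ] span [0.059 0.069 0.005] rms 0.0006
```

arm_command([
  [1,-1,0,0.02,0.01,0,4],
  [0.9,-0.9,0,0,0,0,4],
  [0.1,-0.1,0,0,0,0,4],
  [0,0,0,0,0,0,4],
])

```text
time: 21.48
position: [0.608, -0.0043, 0.0248]
tool_rot: [0.346, 0.616, 0.19, 0.682]
ft_force: [-0.7, -0.8, -1.8]
grip_width: 0.0501
```

```bash
python3 mv.py 607,-4,21,-14,-45,4,1;python3 - <<'E'
from h import *
from pl import fit
o=robot.get_obs();p,d=optics.camera('wrist'); fit('wrist',dict(p=p,d=d,pos=o['position'],rot=o['tool_rot']))
E
```

```text
t 21.48 p [608.   -4.3  24.8] yaw,tilt,roll [-13.8 -44.9   0.1] q [-0.55  0.92  1.65  0.87  1.08 -0.94] F [-0.7 -0.8 -1.8] w 50.1
# 607,-4,21,-14,-45,4,1
[[0.3,-0.3,-0.1,0,0,0,4]]
wrist 18127 centre [605.7 -15.2  57. ] normal [0.003 0.003 1.   ] span [0.059 0.069 0.004] rms 0.0006
```

arm_command([
  [0.2,-0.2,0,0,0,0,4],
  [0,0,0,0,0,0,4],
])

```text
time: 21.78
position: [0.608, -0.0044, 0.0222]
tool_rot: [0.346, 0.616, 0.19, 0.682]
ft_force: [0.1, 0.7, -1.7]
grip_width: 0.0496
```

arm_command([
  [0.1,-0.1,0,0,0,0,4],
  [0,0,0,0,0,0,4],
])

```text
time: 22.02
position: [0.6083, -0.0046, 0.0218]
tool_rot: [0.346, 0.616, 0.19, 0.682]
ft_force: [0.4, 0.9, -2.6]
grip_width: 0.05
```

arm_command([
  [0.1,-0.1,0,0,0,0,4],
  [0.1,-0.1,0,0,0,0,4],
])

```text
time: 22.28
position: [0.6083, -0.0047, 0.0216]
tool_rot: [0.347, 0.615, 0.192, 0.682]
ft_force: [-3.5, -2.2, 7.2]
grip_width: 0.0498
```

arm_command([
  [0,0,0,0,0,0,5.4],
  [0,0,0,0,0,0,7],
  [0,0,0,0,0,0,8],
  [0,0,0,0,0,0,8.3],
  [0,0,0,0,0,0,8.3],
  [-1.5,0,0,0,0,0,8.3],
  [-3,0,0,0,0,0,8.3],
  [-4,0,0,0,0,0,8.3],
  [-4,0,0,0,0,0,8.3],
])

```text
time: 23.4
position: [0.5851, -0.0914, 0.1118]
tool_rot: [0.348, 0.616, 0.193, 0.68]
ft_force: [0.0, -0.1, 0.4]
grip_width: 0.0832
```

```bash
python3 mv.py 560,50,200,-14,45,8.3;python3 - <<'E'
from h import *
o=robot.get_obs();p,d=optics.camera('wrist'); i,T=campose('wrist',o); P=cloud(i,T,d)
m=((abs(P[...,2]-.053)<.004)&(np.hypot(P[...,0]-.605,P[...,1]+.015)<.07)&(p.min(2)>120)).astype(np.uint8)
c=max(cv2.findContours(m,0,cv2.CHAIN_APPROX_NONE)[0],key=cv2.contourArea)
r=cv2.minAreaRect((plane(i,T,c[:,0],.053)[:,:2]*1000).astype(np.float32)); print(r,cv2.boxPoints(r).round(1).tolist(),np.median(P[...,2][m>0]))
cv2.imwrite('pics/m.png',p)
E
```

```text
t 23.4 p [585.1 -91.4 111.8] yaw,tilt,roll [-13.6 -45.2  -0.1] q [-0.7   0.79  1.59  0.73  1.27 -0.87] F [ 0.  -0.1  0.4] w 83.2
# 560,50,200,-14,45,8.3
[[0.3,1.7,-0.6,0,0,-0.18,8.3],[0.1,1.8,-0.7,0,0,-0.17,8.3],[-0.3,1.7,-0.6,0,0,-0.18,8.3],[-0.6,1.7,-0.7,0,0,-0.17,8.3],[-0.8,1.5,-0.6,0,0,-0.18,8.3],[-1.1,1.4,-0.6,0.01,0,-0.17,8.3],[-1.3,1.2,-0.7,0,0,-0.18,8.3],[-1.5,0.9,-0.7,0,0,-0.17,8.3],[-1.7,0.6,-0.6,0,0,-0.18,8.3]]
((605.146484375, -18.886871337890625), (68.40983581542969, 50.858184814453125), 76.3525390625) [[572.4000244140625, -46.099998474121094], [621.7999877929688, -58.099998474121094], [637.9000244140625, 8.399999618530273], [588.5, 20.399999618530273]] 0.05381628518044802
```

View pics/m.png

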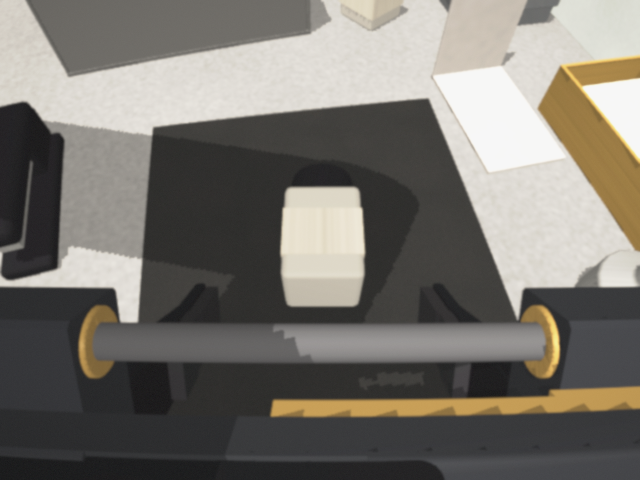

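The jar lies flat on the mat: body at about (322,230), lid at (322,178) towards +y. I've let go of it, so next I regrasp it from the lid side.

```bash
python3 mv.py 592,-60,200,-13.6,-12,8.3 618,35,120,-13.6,30,8.3,5
```

```text
t 23.45 p [587.  -96.3 114.9] yaw,tilt,roll [-13.8 -45.    0.3] q [-0.7   0.78  1.59  0.73  1.28 -0.87] F [ 0.2 -2.4  2.3] w 83.2
# 592,-60,200,-13.6,-12,8.3
[[-0.9,2.2,-0.1,0,0,-0.14,8.3],[-1.1,2,-0.1,0,0,-0.15,8.3],[-1.4,1.8,0,0,0,-0.14,8.3],[-1.7,1.6,-0.1,0,0.01,-0.15,8.3]]
# 618,35,120,-13.6,30,8.3,5
[[2,1.6,0.1,0,0,-0.15,8.3],[1.7,1.9,0,0,0,-0.14,8.3],[1.4,2,0.1,0,0,-0.15,8.3],[1.1,2.3,0,0,0,-0.14,8.3],[0.8,2.4,0.1,0,0,-0.15,8.3]]
```

arm_command([
  [-0.9,2.2,0,0,0,-0.14,8.3],
  [-1.1,2,0,0,0,-0.15,8.3],
  [-1.4,1.8,0,0,0,-0.14,8.3],
  [-1.7,1.6,0,0,0,-0.15,8.3],
  [1.6,1.6,0,0,0,-0.15,8.3],
  [1.4,1.9,0,0,0,-0.14,8.3],
  [1.2,2,0,0,0,-0.15,8.3],
  [0.8,2,0,0,0,-0.14,8.3],
  [0.4,1.8,0,0,0,-0.1,8.3],
  [0,0,0,0,0,0,8.3],
  [0,0,0,0,0,0,8.3],
])

```text
time: 24.82
position: [0.6218, 0.0192, 0.1449]
tool_rot: [-0.09, 0.693, -0.269, 0.663]
ft_force: [0.7, -0.8, 0.3]
grip_width: 0.0829
```

```bash
python3 mv.py 616,27,92,-13.6,30,8.3,3
```

```text
t 24.82 p [621.8  19.2 144.9] yaw,tilt,roll [-14.7  29.5   1.4] q [ 0.08  0.73  1.39 -0.52  1.23  0.58] F [ 0.7 -0.8  0.3] w 82.9
# 616,27,92,-13.6,30,8.3,3
[[1.4,1,-0.3,-0.01,0,0,8.3],[1.5,1.1,-0.3,-0.01,0.01,-0.01,8.3],[1.4,1,-0.2,-0.01,0,0,8.3]]
```

arm_command([
  [1.3,1,-0.3,-0.01,0,0,8.3],
  [1.4,1.1,-0.3,-0.01,0.01,-0.01,8.3],
  [0.8,0.7,-0.2,-0.01,0.01,0,8.3],
  [0,0,0,0,0,0,8.3],
])

```text
time: 25.32
position: [0.6156, 0.0244, 0.099]
tool_rot: [-0.098, 0.704, -0.264, 0.652]
ft_force: [0.1, 1.0, -0.5]
grip_width: 0.0832
```

```bash
python3 mv.py 605.6,-16.5,14.5,-13.6,30,8.3,4;python3 - <<'E'
from h import *
o=robot.get_obs();p,d=optics.camera('wrist'); i,T=campose('wrist',o); P=cloud(i,T,d)
m=((abs(P[...,2]-.053)<.005)&(np.hypot(P[...,0]-.605,P[...,1]+.015)<.07)&(p.min(2)>120)).astype(np.uint8)
c=max(cv2.findContours(m,0,cv2.CHAIN_APPROX_NONE)[0],key=cv2.contourArea)
r=cv2.minAreaRect((plane(i,T,c[:,0],.053)[:,:2]*1000).astype(np.float32)); print(r)
E
```

```text
t 25.32 p [615.6  24.4  99. ] yaw,tilt,roll [-14.1  30.   -0.6] q [ 0.09  0.79  1.41 -0.53  1.19  0.6 ] F [ 0.1  1.  -0.5] w 83.2
# 605.6,-16.5,14.5,-13.6,30,8.3,4
[[2.4,0.1,0,0,0,0,8.3],[2.3,0.2,0.1,0,-0.01,0,8.3],[2.4,0.1,0,0,0,0,8.3],[2.3,0.2,0,0,0,0,8.3]]
((606.264404296875, -12.89681625366211), (71.11442565917969, 50.981910705566406), 76.35256958007812)
```

arm_command([
  [2.4,0.1,0,0,0,0,8.3],
  [2.3,0.1,0,0,0,0,8.3],
  [2.3,0.1,0,0,0,0,8.3],
  [1.2,0.1,0,0,0,0,8.3],
  [0,0,0,0,0,0,8.3],
])

```text
time: 26.0
position: [0.6094, -0.013, 0.0273]
tool_rot: [-0.098, 0.701, -0.265, 0.655]
ft_force: [0.7, 0.5, 0.2]
grip_width: 0.0833
```

```bash
python3 mv.py 605.6,-15,14.5,-13.6,30,8.3,1
```

```text
t 26.0 p [609.4 -13.   27.3] yaw,tilt,roll [-14.1  29.9  -0.1] q [ 0.04  0.88  1.47 -0.59  1.04  0.65] F [0.7 0.5 0.2] w 83.3
# 605.6,-15,14.5,-13.6,30,8.3,1
[[1.3,0.4,-0.3,-0.01,-0.01,0,8.3]]
```

arm_command([
  [0.6,0.2,-0.2,0,0,0,8.3],
  [0.4,0.1,-0.1,0,0,0,8],
  [0,0,0,0,0,0,6],
  [0,0,0,0,0,0,5.7],
  [0,0,0,0,0,0,4],
  [0,0,0,0,0,0,4],
  [0,0,0,0,0,0,4],
  [0,0,0,0,0,0,4],
], grip_force=40)

```text
time: 27.0
position: [0.6076, -0.0135, 0.019]
tool_rot: [-0.097, 0.699, -0.264, 0.657]
ft_force: [-0.1, -0.4, -0.2]
grip_width: 0.0499
```

```bash
python3 mv.py 606,-15,70,-13.6,30,4,2 606,-10,150,-13.6,-60,4,10
```

```text
t 27.0 p [607.6 -13.5  19. ] yaw,tilt,roll [-14.   29.9   0.1] q [ 0.04  0.89  1.48 -0.6   1.02  0.67] F [-0.1 -0.4 -0.2] w 49.9
# 606,-15,70,-13.6,30,4,2
[[-2.2,-1.4,-0.1,0,0,0,4],[-2.1,-1.3,0,-0.01,0,0,4]]
# 606,-10,150,-13.6,-60,4,10
[[-0.7,-0.4,0,0,0,0.16,4],[-0.8,-0.2,0,0,0,0.15,4],[-0.8,-0.1,0,0,0,0.16,4],[-0.8,0,-0.1,0,0,0.16,4],[-0.8,0.1,0,0,0,0.15,4],[-0.7,0.3,0,0,0,0.16,4],[-0.8,0.4,0,0,0,0.16,4],[-0.6,0.4,0,0,0,0.15,4],[-0.6,0.6,0,0,0,0.16,4],[-0.4,0.7,0,0,0,0.16,4]]
```

arm_command([
  [-1.2,-0.7,0,0,0,0,4],
  [-2.6,-1.6,0,0,0,0,4],
  [-2.6,-1.6,0,0,0,0.1,4],
  [-0.8,-0.3,0,0,0,0.16,4],
  [-0.8,-0.1,0,0,0,0.16,4],
  [-0.8,0,0,0,0,0.16,4],
  [-0.8,0.1,0,0,0,0.15,4],
  [-0.7,0.3,0,0,0,0.16,4],
  [-0.7,0.4,0,0,0,0.16,4],
  [-0.6,0.4,0,0,0,0.15,4],
  [-0.4,0.3,0,0,0,0.15,4],
  [0,0,0,0,0,0.08,4],
])

```text
time: 28.5
position: [0.6084, -0.0112, 0.1678]
tool_rot: [0.388, 0.582, 0.25, 0.67]
ft_force: [-0.1, -0.3, -2.2]
grip_width: 0.0495
```

```bash
python3 mv.py 606,-10,110,-13.6,-60,4
```

```text
t 28.5 p [608.4 -11.2 167.8] yaw,tilt,roll [-13.3 -54.2   1.2] q [-0.62  0.75  1.62  0.89  1.36 -0.86] F [-0.1 -0.3 -2.2] w 49.5
# 606,-10,110,-13.6,-60,4
[[3.4,-4.6,-0.4,0.02,0.01,0.1,4]]
```

arm_command([
  [1,-1.4,0,0.02,0.01,0.1,4],
  [1.2,-1.9,0,0,0,0,4],
  [0.6,-0.9,0,0,0,0,4],
  [0,0,0,0,0,0,4],
  [0,0,0,0,0,0,4],
])

```text
time: 29.12
position: [0.6097, -0.0113, 0.1164]
tool_rot: [0.419, 0.568, 0.279, 0.652]
ft_force: [-0.3, -0.3, -2.0]
grip_width: 0.0497
```

```bash
python3 mv.py 606,-10,70,-13.6,-60,4
python3 - <<'E'
from h import *
out=[]
for n in('wrist','scene','top'):
    o=robot.get_obs();p,d=optics.camera(n); i,T=campose(n,o); P=cloud(i,T,d); D=P-o['position']
    near=np.linalg.norm(D,axis=-1)<.1
    V=p.min(2)
    for nm,m in(('white',near&(V>(110 if n=='wrist' else 70))),('dark',near&(V<60)&(D[...,2]>.03))):
        Q=P[m]
        if len(Q)<40: print(n,nm,len(Q)); continue
        best=None; rng=np.random.default_rng(0)
        for _ in range(300):
            a,b,c=Q[rng.choice(len(Q),3,False)]; u=np.cross(b-a,c-a); l=np.linalg.norm(u)
            if l<1e-5: continue
            u/=l; k=(abs((Q-a)@u)<.0015).sum()
            if best is None or k>best[0]: best=(k,u,a)
        k,u,a=best; I=Q[abs((Q-a)@u)<.002]; c=I.mean(0); u=np.linalg.svd(I-c,full_matrices=False)[2][2]
        print(n,nm,len(Q),len(I),'n',u.round(3),'c',(c*1000).round(1),'zrange',np.percentile(I[:,2],[2,98]).round(4))
    out.append(cv2.resize(p,(400,300)) if n=='wrist' else None if n=='top' else cv2.resize(p[180:330,240:440],(400,300)))
cv2.imwrite('pics/n.png',np.vstack(out[:2]))
E
```

```text
t 29.12 p [609.7 -11.3 116.4] yaw,tilt,roll [-13.2 -59.6   0.3] q [-0.64  0.88  1.61  0.94  1.38 -0.97] F [-0.3 -0.3 -2. ] w 49.7
# 606,-10,70,-13.6,-60,4
[[2.4,-4,-0.4,0.01,0,0.01,4]]
wrist white 7434 5129 n [-0.228 -0.973  0.025] c [602.2 -45.  120.8] zrange [0.1072 0.1328]
wrist dark 21589 11452 n [-0.005 -0.004  1.   ] c [606.5 -25.  169.2] zrange [0.1675 0.1703]
scene white 188 112 n [ 0.956 -0.292  0.033] c [636.3 -19.8 118.5] zrange [0.0836 0.1468]
scene dark 626 144 n [-0.141 -0.286 -0.948] c [600.7 -36.6 174.6] zrange [0.1616 0.1875]
top white 212 70 n [-0.068 -0.001 -0.998] c [603.1 -23.1 146.6] zrange [0.1435 0.1493]
top dark 469 182 n [ 0.042 -0.058  0.997] c [608.  -20.3 168.9] zrange [0.1665 0.1719]
```

View pics/n.png

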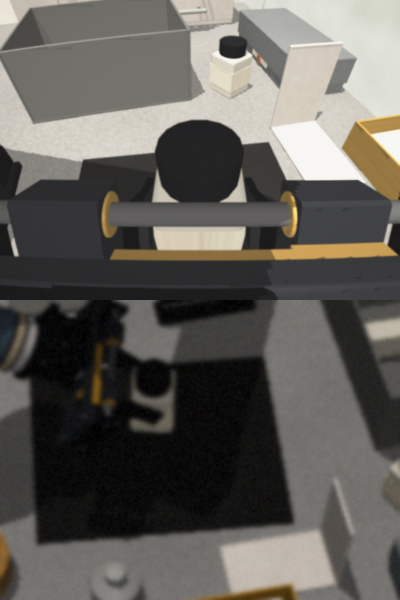

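arm_command([
  [0.8,-1.4,0,0,0,0,4],
  [1,-1.7,0,0,0,0,4],
  [0.8,-1.4,0,0,0,0,4],
  [0.3,-0.5,0,0,0,0,4],
  [0,0,0,0,0,0,4],
  [0,0,0,0,0,0,4],
])

```text
time: 30.02
position: [0.6101, -0.012, 0.054]
tool_rot: [0.419, 0.567, 0.279, 0.652]
ft_force: [0.7, 0.1, -2.5]
grip_width: 0.0498
```

```bash
python3 mv.py 609,-11,41,-13.2,-60,4
cat > lid.py <<'E'
from h import *
o=robot.get_obs();p,d=optics.camera('wrist'); i,T=campose('wrist',o); P=cloud(i,T,d)
D=P-o['position']; Q=P[(np.linalg.norm(D,axis=-1)<.1)&(p.min(2)<60)&(D[...,2]>.03)]
h=np.histogram(Q[:,2],np.arange(.05,.25,.002)); z=h[1][h[0].argmax()]+.001
for _ in range(4):
    I=Q[abs(Q[:,2]-z)<.004] if _==0 else Q[abs((Q-c)@u)<.002]
    c=I.mean(0); u=np.linalg.svd(I-c,full_matrices=False)[2][2]
print('lid',len(I),u.round(3),(c*1000).round(1))
E
python3 lid.py
```

```text
t 30.02 p [610.1 -12.   54. ] yaw,tilt,roll [-13.3 -59.6   0.3] q [-0.64  0.98  1.6   0.96  1.32 -1.05] F [ 0.7  0.1 -2.5] w 49.8
# 609,-11,41,-13.2,-60,4
[[0.7,-1.1,-0.1,0,0,0.01,4]]
lid 11754 [-0.005  0.004  1.   ] [606.9 -25.3 106.8]
```

Level, with the base about 14 mm above the mat. Lowering gently.

arm_command([
  [0.3,-0.6,0,0,0,0,4],
  [0.2,-0.3,0,0,0,0,4],
  [0,0,0,0,0,0,4],
  [0,0,0,0,0,0,4],
])

```text
time: 30.58
position: [0.6106, -0.0126, 0.044]
tool_rot: [0.418, 0.567, 0.279, 0.653]
ft_force: [0.3, 0.4, -2.4]
grip_width: 0.0496
```

arm_command([
  [0.1,-0.1,0,0,0,0,4],
  [0,0,0,0,0,0,4],
])

```text
time: 30.82
position: [0.6108, -0.0123, 0.0428]
tool_rot: [0.418, 0.567, 0.279, 0.653]
ft_force: [0.1, -0.2, -2.0]
grip_width: 0.0497
```

arm_command([
  [0.1,-0.1,0,0,0,0,4],
  [0,0,0,0,0,0,4],
])

```text
time: 31.08
position: [0.6109, -0.0119, 0.0414]
tool_rot: [0.418, 0.567, 0.279, 0.653]
ft_force: [0.0, 0.2, -3.1]
grip_width: 0.0499
```

arm_command([
  [0,-0.1,0,0,0,0,4],
  [0,-0.1,0,0,0,0,4],
])

```text
time: 31.32
position: [0.6109, -0.0122, 0.0411]
tool_rot: [0.419, 0.566, 0.28, 0.652]
ft_force: [-0.7, 0.0, 2.0]
grip_width: 0.0499
```

arm_command([
  [0,-0.1,0,0,0,0,4],
  [0,0,0,0,0,0,4],
])

```text
time: 31.58
position: [0.6109, -0.0123, 0.0411]
tool_rot: [0.42, 0.566, 0.281, 0.652]
ft_force: [0.0, 0.2, -0.8]
grip_width: 0.0498
```

```bash
python3 lid.py
```

```text
lid 11785 [ 0.008  0.004 -1.   ] [607.5 -25.8  93.8]
```

arm_command([
  [0,0,0,0,0,0,5.4],
  [0,0,0,0,0,0,7],
  [0,0,0,0,0,0,8.3],
  [0,0,0,0,0,0,8.5],
  [0,0,0,0,0,0,8.5],
  [-1,0,0,0,0,0,8.5],
  [-3,0,0,0,0,0,8.5],
  [-4,0,0,0,0,0,8.5],
  [-4,0,0,0,0,0,8.5],
  [-4,2,0,0,0,0,8.5],
  [-3,3,0,0,0,-0.1,8.5],
  [0,0,0,0,0,0,8.5],
])

```text
time: 33.12
position: [0.5762, -0.1565, 0.1842]
tool_rot: [0.389, 0.587, 0.244, 0.667]
ft_force: [-0.3, 0.5, -0.6]
grip_width: 0.0852
```

```bash
python3 mv.py
python3 - <<'E'
from h import *
p,d=optics.camera('top'); i,T=campose('top'); P=cloud(i,T,d); Z=P[...,2]
q,_=optics.camera('scene')
cv2.imwrite('pics/z.png',np.vstack([p[80:350],q[120:400]]))
def rect(nm,x,y,r,z0,z):
    m=((Z>z0)&(np.hypot(P[...,0]-x,P[...,1]-y)<r)).astype(np.uint8); cs=cv2.findContours(m,0,1)[0]
    if cs: c=max(cs,key=cv2.contourArea); print(nm,cv2.minAreaRect((plane(i,T,c[:,0],z)[:,:2]*1000).astype(np.float32)),'z',np.median(Z[m>0]))
rect('lid',.607,-.022,.06,.08,.093); rect('body',.607,-.022,.06,.06,.071)
rect('spare',.731,.279,.06,.06,.09); rect('stap',.39,.0955,.1,.02,.05); rect('punch',.3786,-.12,.09,.02,.05); rect('tape',.739,-.265,.08,.02,.045); rect('weight',.794,-.099,.05,.02,.05)
E
```

```text
t 33.12 p [ 576.2 -156.5  184.2] yaw,tilt,roll [-13.4 -53.7   0.5] q [-0.82  0.76  1.48  0.74  1.55 -0.87] F [-0.3  0.5 -0.6] w 85.2
lid ((607.9522705078125, -21.171960830688477), (42.97211456298828, 43.76669692993164), 88.80841064453125) z 0.09272929447128742
body ((609.310546875, -21.993820190429688), (49.665138244628906, 52.555057525634766), 76.2083511352539) z 0.09041401231785096
spare ((731.0352172851562, 279.2392272949219), (55.98571014404297, 47.29746627807617), 29.729108810424805) z 0.08737811287663899
stap ((390.1108703613281, 95.46036529541016), (30.150157928466797, 136.887939453125), 2.192157030105591) z 0.05479741248114134
punch ((436.294189453125, -240.99349975585938), (312.364013671875, 386.5655822753906), 6.312556743621826) z 0.7244270621893659
tape ((745.4901733398438, -263.02850341796875), (90.70661926269531, 103.47492980957031), 20.520883560180664) z 0.04325443775434579
weight ((794.6452026367188, -98.99141693115234), (57.67279815673828, 60.46377944946289), 88.32687377929688) z 0.039665694634470894
```

View pics/z.png

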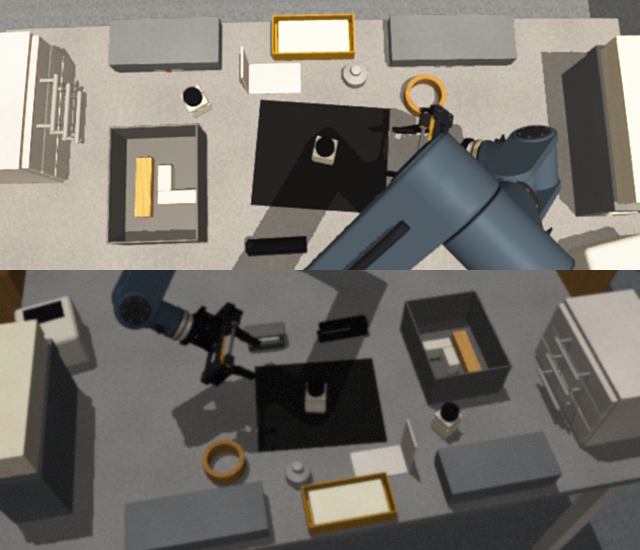

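The last picture shows the jar upright on the mat with its lid on top (top view (324,148), scene view (316,390)). Both debris pieces are in the bin, and the gripper is clear of everything.

```bash
python3 -c "
from h import *
print(workorder.hand_in())"
```

```text
the job is handed in; nothing more can be done
None
```

The job is done and handed in at about 33 s of the 72 s allowed. The wood offcut and the foam corner went into the bin first. I then laid the jar on its side on the cleared mat and let go of it. I took it again from the lid end with the tool leaning the other way, and stood it upright with the lid on top.

**Jar:** in the last check the lid's top was level, about 93 mm above the bench. The jar stands at about (0.608, -0.022), well inside the mat. Force readings while setting it down stayed under about 10 N.

**Debris:** both pieces are visible lying in the bin.

**Other things:** the spare jar, stapler and paperweight measured where they were at the start. The final check did not fully cover these:
- **Tape:** the arm partly hid it in the top view, so it measured about 6 mm off. It looks unmoved in the scene picture.
- **Punch:** the arm hid it in the top view, so I have no measurement. It looks in place in the scene picture.
- **Bookend:** I did not measure it again. It looks in place in both views.

**Changed plan:** my first approach to the jar, tilting the tool away from the robot, ran into a wrist joint limit. I switched to tilting sideways before touching the jar.

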